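# Push a robot leg link home in the assembly jig and lock the carriage

### The arm

A 6-joint arm with a two-finger parallel gripper is mounted at the origin on the work surface. World frame = base frame: x ahead of the robot, y to its left, z up, the work surface at z = 0. Lengths are in mm, angles in degrees, forces in N, time in s.
With the tool pointing down it reaches from about 350 to 850 mm from the base axis. Payload 8.1 kg.
Tool frame: the origin (TCP) lies midway between the tips of the shut fingers; the grasp point (between the pads) lies 19 mm behind it; x points along the fingers, z is the direction in which the jaws open and shut, and the axes are right-handed (so a half turn about x gives the same grasp; the last joint's range is limited). The gripper opens to 85 mm and grips with 20 to 120 N. Pads are 22 mm wide; open, the fingers measure 114 mm over their backs; the gripper's body (76 mm by 85 mm) begins 54 mm behind the grasp point. The pads swing forward as they close: fully open they stand 13 mm farther back than shut.
Start: joints at [70.05, 7.471, 85.268, -0, 87.261, -4.893], TCP at [155.849, 579.41, 231.292] pointing down, gripper open.
Joint ranges: [-169.43, 169.43], [-51.17, 129.36], [1.28, 143.12], [-76.62, 256.62], [0, 156.53], [-152.29, 152.29]. Speed limits (degrees/s): [136.94, 136.94, 159.86, 180, 180, 180].

### API

Orientations are given as [roll, pitch, yaw] about the fixed x, y, z axes, in that order (R = Rz(yaw) Ry(pitch) Rx(roll)).
In Python, from bench import r gives the robot as it stands. The module is installed in compiled form; this text tells all that it offers.
- The arm moves only by the tool servo_tool, never from a script. Its argument "commands" is a list that holds one entry, the list of rows, each a list of 7 numbers: the closure in counts, from 0 (fully open) to 255 (shut), then the shift along the tool's x, y, z in cm, then the turn, a rotation vector about the tool's x, y, z in degrees. A call has 1 to 8 rows; each row is the pose to reach, as a shift and turn from the pose commanded when the call began, along the tool's axes at that moment; what a row does not reach only later rows make up. A row lasts 1/10 s, in which the tool goes at most 50 mm and 8.59 degrees, less where a joint would pass 70% of its speed; a pose out of reach is approached as far as the arm can. A call with a gripper value outside its range is refused whole. The fingers move at their own pace and stop on an object; "force" is the grip in N (left out, the last holds). Time passes only in rows, so rows that repeat a pose let the fingers close. It gives the time, the measured TCP pose, the force and the opening at its end, in the units of the state.
- r.sense(): the state, without advancing time (a new reading comes with each control period).
- r.snapshot(name): name is "scene" or "side" or "wrist"; returns (picture, depth): 400x640x3 uint8, red, green, blue; 400x640 float32, mm along the optical axis (not along the pixel's ray), 0 where there is no reading.
- r.calibration(name): a dict with "fx", "fy", "cx", "cy" (pixels), "pose" (4x4, takes a point from camera to world coordinates). Camera axes: x right, y down, z forward; pixel columns grow to the right and rows downward; lengths in mm; the calibration is good to about 2 mm. A picture is of the moment at which its call begins: read the wrist's pose just before it. calibration takes no time and is no camera call; for the wrist camera it gives the pose at the moment of the call.
- r.hand_in(): hands the job in, once; it reports no verdict.
The state is a dict: "time": time; "joint_pos": joint angles; "qd": joint speeds; "joint_efforts": joint torques, N m; "tool_pos": TCP position; "tcp_rot": TCP orientation; "ft_force": force on the tool from outside, world axes, zero at the start; "wrist_torque": the same for the moment, N m; "finger_gap": finger opening in mm.
Only numpy, scipy, OpenCV 4.12 (cv2) and the standard library are available. Lean on these libraries where they do the work, as an engineer would, in place of code of your own. Each camera call takes 0.05 s, during which the arm holds its last target.

### The job

Turn the carriage's clamp knob until it is fully loose, slide the carriage up so that its nose pushes the robot leg link all the way against the jig's end fence, then tighten the knob fully with the nose still resting against the link, and let go. Do not touch the link with the gripper, and leave the other things on the bench where they are.

Things in the scene. Friction and masses are not known exactly. Their poses are not given: they have to be found in the camera images.
- jig: Jig fixed to the bench: aluminium bed 400 x 130 mm, 12 mm thick, two dark rails along it (60 mm apart, tops 28 mm above the bench) and at one end a fence 130 mm wide, top 62 mm above the bench. Origin at bench height on the bed's centre line; x runs along the rails towards the fence, whose face is at x = +150 mm; the bed spans x = -225 to +175 mm; z is up.
- fence_face (a point): Centre of the fence's face, 35 mm above the bench, on the jig's x axis. The link is home when its end touches this face.
- carriage (a joint): Position (m) of the grey carriage along the rails: 0 = farthest from the fence, grows towards it, end 0.135; at 0.120 the nose touches a link that is home. A plate 100 mm along the rails x 114 mm, from 28.5 to 50.5 mm above the bench, the knob on its middle, a steel nose 50 mm wide at its front. Slides with about 2 N when the knob is loose; held against about 40 N when fully tight.
- nose (a point): Centre of the nose's front face, which meets the link: 33.5 mm above the bench, 70 mm ahead of the knob's axis. The nose reaches from 14.5 to 52.5 mm above the bench.
- knob (a joint): Angle (rad) of the clamp knob, about a vertical axis on the carriage: 0 = fully loose, bar in line with the rails; grows clockwise seen from above; 1.45 = end stop, fully tight, bar nearly square across the rails. Below 0.7 the carriage is free; tight above 1.2. Stays where left; turning takes 0.12 N m when loose, rising to about 0.2 N m when tight.
- knob_grip (a point): Centre of the knob's black grip bar, on the knob's axis, 83.5 mm above the bench. The bar is 76 mm long (the point's x axis), 14 mm thick and 30 mm tall (68.5 to 98.5 mm above the bench), on a steel hub of 34 mm diameter and 18 mm tall that stands on the carriage.
- link_center (a point): Centre of the robot leg link, a loose aluminium U-bracket with a black servo inside, 110 mm long (its x axis, lying along the rails), 52 mm wide, 45 mm tall, 0.25 kg; it lies on the bed between the rails, 34.5 mm above the bench, between the nose and the fence, at first touching neither.
- figure: Bystander: loose humanoid robot figure, white, grey and black, 204 mm tall, standing; origin under its feet. Leave alone.
- tray: Bystander: loose grey divided parts tray 120 x 160 x 35 mm; origin at its underside's centre. Leave alone.
- driver: Bystander: loose black-handled screwdriver 200 mm long, lying; origin at its underside's middle. Leave alone.

How it is judged:
By the outcome, as a careful person would: the job done as asked, in the order asked, and still so for the second after the job is handed in, with the robot touching nothing.
It also fails if it takes over 43 s, if anything falls off the work surface, if the arm or the gripper's body presses on something with over 40 N, if the wrist force passes 120 N, or if a joint passes its speed limit or range.

## Working session

There is one attempt and no reset: what is moved stays moved. The work goes in short steps, Python scripts to look and compute and a tool call to move; the robot and the scene stay as the last step left them, time stands still between calls to the robot, and variables do not carry over. Pictures are saved under pics/ and viewed, and the job is handed in when it is done.

Besides the shell and the picture viewer there is one more tool, called after "Emit:" as name([rows], argument=value, ...), one row to a line, values as JSON. servo_tool: Moves the arm, as the interface text tells. Its arguments: {"type":"object","properties":{"commands":{"type":"array","items":{"type":"array","items":{"type":"array","items":{"type":"number"}}}},"force":{"type":"number"}},"required":["commands"]}

```bash
mkdir -p pics
python3 - <<'E'
from bench import r
import cv2,numpy as np
print(r.sense())
for n in ["scene","side","wrist"]:
    c=r.calibration(n);print(n,c)
    p,d=r.snapshot(n);cv2.imwrite(f"pics/{n}0.png",p[:,:,::-1]);np.savez(f"pics/{n}0.npz",p=p,d=d,K=[c['fx'],c['fy'],c['cx'],c['cy']],T=c['pose'])
E
```

```text
{'time': 0.0, 'joint_pos': array([ 7.00494560e+01,  7.51329276e+00,  8.53280700e+01,  2.48377690e-04,
        8.72597993e+01, -4.89216849e+00]), 'qd': array([ 0.03567586, -0.04372066,  0.0003327 , -0.07073824,  0.09754748,
       -0.03739008]), 'joint_efforts': array([ 1.61631109e-03, -5.69413733e+01, -5.00542796e+01, -1.85996805e-04,
        1.50550558e-02,  2.76347419e-05]), 'tool_pos': array([155.66981241, 578.9100333 , 230.27492344]), 'tcp_rot': array([ 174.96732937,   89.8988377 , -110.0910582 ]), 'ft_force': array([ 0.08380353, -0.69461402, -0.59980836]), 'wrist_torque': array([0.00118222, 0.04881239, 0.00806438]), 'finger_gap': 85.56603332457307}
scene {'fx': 479.72350335223945, 'fy': 479.72350335223945, 'cx': 318.74338562599513, 'cy': 214.09587941492725, 'pose': array([[ 1.59712890e-01,  7.08623002e-01, -6.87273769e-01,
         1.49119414e+03],
       [ 9.87163483e-01, -1.14805589e-01,  1.11031230e-01,
        -1.41878399e+02],
       [-2.23586474e-04, -6.96184687e-01, -7.17862683e-01,
         1.00745581e+03],
       [ 0.00000000e+00,  0.00000000e+00,  0.00000000e+00,
     
[... 236 characters left out ...]
11464e-01, -4.94326319e-01,  8.34091624e-01,
        -1.46129632e+03],
       [-1.30567336e-02, -8.58510179e-01, -5.12630270e-01,
         9.72491454e+02],
       [ 0.00000000e+00,  0.00000000e+00,  0.00000000e+00,
         1.00000000e+00]])}
wrist {'fx': 346.2374150117882, 'fy': 346.2374150117882, 'cx': 318.7286915121642, 'cy': 208.54354040033252, 'pose': array([[ 2.60560871e-01,  9.12082374e-01,  3.16565595e-01,
         7.27392086e+01],
       [ 9.65456167e-01, -2.45626873e-01, -8.69587815e-02,
         6.01381841e+02],
       [-1.55655460e-03,  3.28288262e-01, -9.44576304e-01,
         3.72253124e+02],
       [ 0.00000000e+00,  0.00000000e+00,  0.00000000e+00,
         1.00000000e+00]])}
```

View pics/scene0.png

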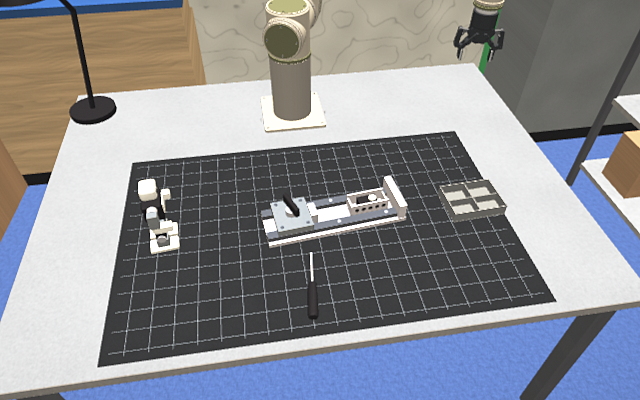

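View pics/side0.png

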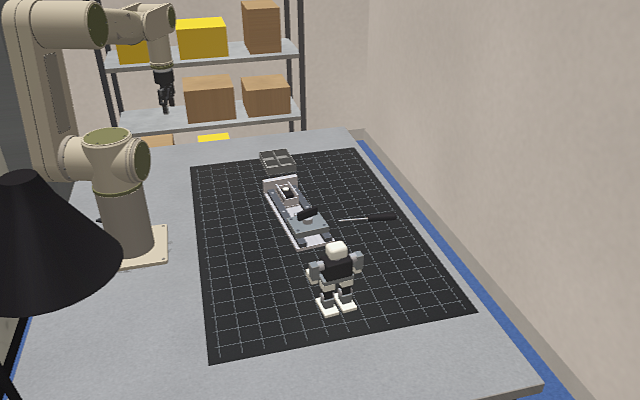

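View pics/wrist0.png

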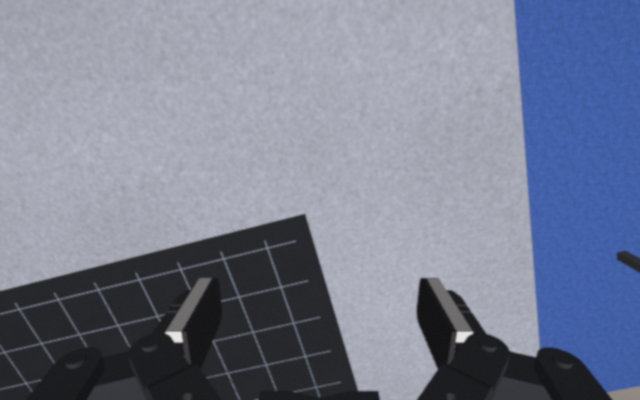

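The scene view shows the jig at about (265–405, 180–245), its knob bar near (291,204), its fence near (396,198) and the link near (368,200). I'll zoom in and get 3D points from the depth.

```bash
cat > h.py <<'E'
import numpy as np,cv2
def load(n):
    z=np.load(f"pics/{n}.npz");return z['p'],z['d'],z['K'],z['T']
def cloud(d,K,T):
    v,u=np.mgrid[:d.shape[0],:d.shape[1]]
    P=np.stack([(u-K[2])/K[0]*d,(v-K[3])/K[1]*d,d,np.ones_like(d)],-1)
    return (P@T.T)[...,:3]
def ray(u,v,K,T,z):
    w=T[:3,:3]@np.array([(u-K[2])/K[0],(v-K[3])/K[1],1]);o=T[:3,3];return o+w*(z-o[2])/w[2]
E
python3 - <<'E'
from h import *
for n,(x0,x1,y0,y1) in dict(scene0=(255,415,170,250),side0=(250,340,165,255)).items():
    p,d,K,T=load(n)
    s=5 if n[1]=='c' else 6
    cv2.imwrite(f"pics/{n}z.png",cv2.resize(p[y0:y1,x0:x1,::-1],None,fx=s,fy=s,interpolation=cv2.INTER_CUBIC))
p,d,K,T=load("scene0")
C=cloud(d,K,T)
m=np.zeros(d.shape,bool);m[165:255,250:420]=1
z=C[...,2]
def st(a,b,mm=m):
    k=mm&(z>a)&(z<b)&(d>0);return k
for a,b in [(-5,5),(8,17),(24,32),(45,54),(58,68),(90,104)]:
    k=st(a,b);Q=C[k];print(a,b,k.sum(),Q.mean(0) if k.sum() else '')
for a,b in [(57,68),(88,104),(46,54),(8,17)]:
    k=st(a,b).astype(np.uint8)
    n,l,s,c=cv2.connectedComponentsWithStats(k)
    for i in range(1,n):
        if s[i,4]>15:
            Q=C[l==i];r=cv2.minAreaRect(Q[:,:2].astype(np.float32));print(a,b,s[i],r,Q[:,2].mean())
E
```

```text
-5 5 9413 [500.03770438  70.95997057   1.08370958]
8 17 1150 [577.66862536  26.72638992  12.58830443]
24 32 1276 [565.29238215  63.92505662  28.25290801]
45 54 1277 [560.7458889    2.9814589   50.46523697]
58 68 337 [537.88910847 194.80040389  62.01987684]
90 104 124 [566.3278621  -69.84001429  97.44092883]
57 68 [384 176  23  32 260] ((529.8914184570312, 234.26437377929688), (131.6259765625, 22.832983016967773), 5.946553707122803) 62.240442399844
57 68 [363 189  14   5  20] ((512.6095581054688, 164.4165496826172), (6.4918532371521, 40.93476104736328), 6.610354423522949) 58.219809311137325
57 68 [285 213  10   4  22] ((574.8136596679688, -77.08305358886719), (26.89638900756836, 8.969167709350586), 59.835044860839844) 62.828425925521884
88 104 [283 193  16  21 129] ((563.1770629882812, -70.21197509765625), (75.81373596191406, 14.486320495605469), 21.79790496826172) 97.12126668240462
46 54 [386 186  21  25  54] ((545.8717041015625, 226.90664672851562), (105.16197204589844, 21.041561126708984), 18.269865036010742) 50.02612018903225
46 54 [346 191  40  19 258] ((538.5912475585938, 147.53
[... 278 characters left out ...]
4311523438, -60.34928894042969), (119.69578552246094, 119.66669464111328), 6.716654300689697) 50.98557162285007
8 17 [388 202   4   6  18] ((536.6234130859375, 222.9401397705078), (9.103489875793457, 22.77804946899414), 74.69013214111328) 13.523707853906696
8 17 [316 204  35  18 377] ((539.1900024414062, 50.81575393676758), (51.800724029541016, 95.42328643798828), 5.2382025718688965) 12.63019355665259
8 17 [268 216 138  31 587] ((608.57763671875, 56.419769287109375), (18.268312454223633, 398.46051025390625), 6.070396900177002) 12.517667210633814
8 17 [262 218  15  16 146] ((558.2874145507812, -134.27670288085938), (51.405635833740234, 31.341320037841797), 6.18526029586792) 12.756414099693826
```

View pics/scene0z.png

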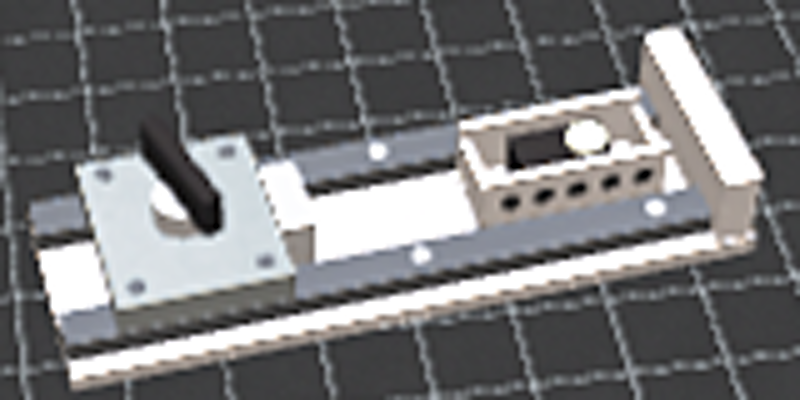

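View pics/side0z.png

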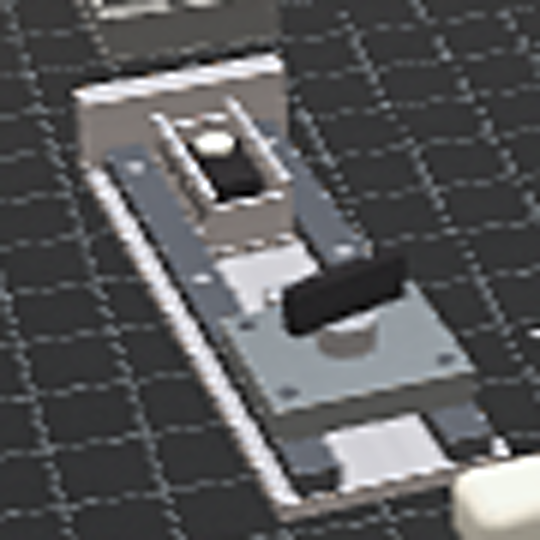

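```bash
cat >> h.py <<'E'
from scipy.spatial.transform import Rotation as Ro
def tgt(pos,jawdeg):
    # tool x down, tool z (jaw) horizontal at jawdeg
    a=np.radians(jawdeg);x=np.array([0,0,-1.]);z=np.array([np.cos(a),np.sin(a),0]);y=np.cross(z,x)
    return np.array(pos,float),Ro.from_matrix(np.stack([x,y,z],1))
def delta(s,pos,jaw,cmdpos=None,cmdR=None):
    R=Ro.from_euler('xyz',s['tcp_rot'],degrees=True) if cmdR is None else cmdR
    p=s['tool_pos'] if cmdpos is None else cmdpos
    tp,tR=tgt(pos,jaw)
    return R.inv().apply(tp-p)/10,(R.inv()*tR).as_rotvec(degrees=True)
E
python3 - <<'E'
from h import *
from bench import r
s=r.sense();R=Ro.from_euler('xyz',s['tcp_rot'],degrees=True);print(R.as_matrix().round(3))
M=R.as_matrix();print('jaw yaw',np.degrees(np.arctan2(M[1,2],M[0,2])))
for j in (111.8,-68.2): print(j,delta(s,[563,-70,200],j))
E
```

```text
[[-0.    -0.966  0.26 ]
 [-0.001  0.26   0.966]
 [-1.     0.    -0.001]]
jaw yaw 74.94244940949478
111.8 (array([  3.11421325, -56.19207042, -52.08747162]), array([-3.68575495e+01, -7.59555140e-02, -3.31665194e-02]))
-68.2 (array([  3.11421325, -56.19207042, -52.08747162]), array([ 1.43142414e+02, -4.29204813e-02,  9.82933174e-02]))
```

Emit:
servo_tool([
  [[0,0.2,-3.1,-2.9,8,0,0],[0,0.4,-6.2,-5.8,16,0,0],[0,0.6,-9.4,-8.7,24,0,0],[0,0.8,-12.5,-11.6,32,0,0],[0,1.0,-15.6,-14.5,40,0,0],[0,1.2,-18.7,-17.4,48,0,0],[0,1.4,-21.9,-20.3,56,0,0],[0,1.6,-25.0,-23.2,64,0,0]],
], force=60)

```text
time: 0.95
tool_pos: [337.5, 288.8, 215.1]
tcp_rot: [-3.5, 90.0, 7.1]
ft_force: [1.1, 0.3, 0.3]
finger_gap: 85.4
```

Run:
```python
from h import *
from bench import r
s=r.sense();print(s['time'],s['tool_pos'],s['tcp_rot'],s['joint_pos'],delta(s,[563,-70,200],-68.2))
```

```text
0.95 [337.49190037 288.82683598 215.09159147] [-3.54249628 89.99310651  7.08452309] [ 3.39409291e+01 -1.70300141e+01  1.10097349e+02 -3.11866110e-03
  8.69265153e+01  2.33140768e+01] (array([  1.51131915, -39.42593472,  15.54654816]), array([ 7.88270193e+01,  6.05220790e-03, -4.37640327e-03]))
```

Emit:
servo_tool([
  [[0,0.2,-3.9,1.6,7.9,0,0],[0,0.3,-7.9,3.1,15.8,0,0],[0,0.5,-11.8,4.7,23.7,0,0],[0,0.6,-15.8,6.2,31.5,0,0],[0,0.8,-19.7,7.8,39.4,0,0],[0,0.9,-23.7,9.3,47.3,0,0],[0,1.1,-27.6,10.9,55.2,0,0],[0,1.2,-31.5,12.4,63,0,0]],
])

```text
time: 1.75
tool_pos: [519.0, 3.0, 202.9]
tcp_rot: [-148.9, 90.0, 158.7]
ft_force: [-0.0, 1.1, -0.1]
finger_gap: 85.1
```

Run:
```python
from h import *
from bench import r
s=r.sense();print(s['time'],s['tool_pos'],s['tcp_rot'],s['joint_pos'],delta(s,[563,-70,200],-68.2))
```

```text
1.75 [519.03328015   2.97426325 202.8970092 ] [-148.85242823   89.97888773  158.74639241] [-5.33681712e+00 -4.26195574e+00  1.00195996e+02  5.82082847e-03
  8.40862625e+01  4.70637615e+01] (array([ 0.28721628, -0.9688225 ,  8.46439436]), array([ 1.57988205e+01, -1.64484753e-02,  1.33420597e-02]))
```

Emit:
servo_tool([
  [[0,0.1,-0.5,4.2,7.9,0,0],[0,0.3,-1.0,8.4,15.8,0,0],[0,0.3,-1.0,8.4,15.8,0,0],[0,0.3,-1.0,8.4,15.8,0,0]],
])

```text
time: 2.15
tool_pos: [562.0, -68.4, 199.4]
tcp_rot: [-132.6, 89.9, 159.5]
ft_force: [-0.0, 0.4, -0.2]
finger_gap: 85.2
```

Run:
```python
from h import *
from bench import r
s=r.sense();print(s['time'],s['tool_pos'],s['tcp_rot'],s['joint_pos'])
c=r.calibration("wrist")
p,d=r.snapshot("wrist");n="wrist1";cv2.imwrite(f"pics/{n}.png",p[:,:,::-1]);np.savez(f"pics/{n}.npz",p=p,d=d,K=[c['fx'],c['fy'],c['cx'],c['cy']],T=c['pose'])
p,d,K,T=load(n);C=cloud(d,K,T);z=C[...,2]
k=((z>90)&(z<104)&(p.max(-1)<70)&(d>0)).astype(np.uint8)
k[:, :]=k
nn,l,st,ce=cv2.connectedComponentsWithStats(k)
for i in range(1,nn):
    if st[i,4]>150: print(st[i],cv2.minAreaRect(C[l==i][:,:2].astype(np.float32)),C[l==i].mean(0))
```

```text
2.15 [562.01374395 -68.40713913 199.42688761] [-132.59673164   89.89581134  159.48983929] [-1.21381491e+01  3.30544977e+00  9.30372326e+01  1.52602370e-02
  8.37603963e+01  5.57736078e+01]
[ 310  157   18   97 1500] ((560.3936157226562, -67.80335998535156), (75.04141235351562, 12.421563148498535), 21.543664932250977) [562.84217218 -66.7492923   97.25898411]
```

View pics/wrist1.png

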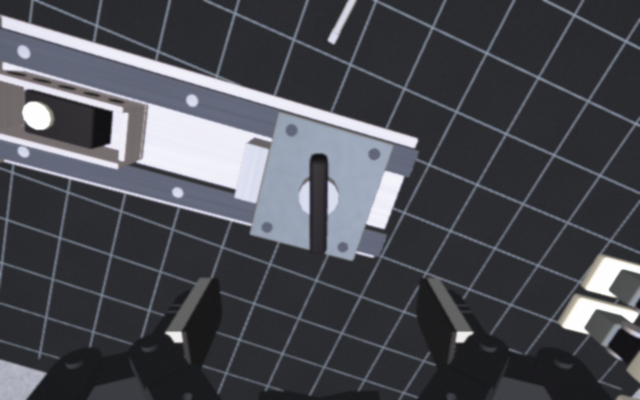

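The wrist view shows the knob bar at (318,157–252), upright in the image and centred between the open fingers. Its position agrees with the scene camera to about 2–3 mm. I'll descend now.

Emit:
servo_tool([
  [[0,4,0,0,0,0,0],[0,8,0,0,0,0,0],[0,10.5,0,0,0,0,0],[0,12.4,0,0,0,0,0],[0,12.6,0,0,0,0,0],[0,12.6,0,0,0,0,0]],
])

```text
time: 2.8
tool_pos: [561.9, -66.7, 74.5]
tcp_rot: [-134.2, 90.0, 158.0]
ft_force: [-0.2, 0.5, 0.9]
finger_gap: 85.4
```

Run:
```python
from h import *
from bench import r
s=r.sense();print(s['time'],s['tool_pos'],s['tcp_rot'],s['ft_force'],s['wrist_torque'],delta(s,[561.5,-68.7,73],-68.3))
```

```text
2.8 [561.86347058 -66.65141514  74.52533553] [-134.20744575   89.96246004  158.04070296] [-0.19047375  0.53013069  0.91254798] [-0.00304876 -0.0038373   0.03726287] (array([ 0.15250542, -0.11113274,  0.17591533]), array([ 0.54814869, -0.02604613,  0.0270344 ]))
```

Emit:
servo_tool([
  [[0,0.1,-0.1,0.2,0.5,0,0],[120,0.1,-0.1,0.2,0.5,0,0],[255,0.1,-0.1,0.2,0.5,0,0],[255,0.1,-0.1,0.2,0.5,0,0],[255,0.1,-0.1,0.2,0.5,0,0],[255,0.1,-0.1,0.2,0.5,0,0],[255,0.1,-0.1,0.2,0.5,0,0],[255,0.1,-0.1,0.2,0.5,0,0]],
], force=60)

```text
time: 3.6
tool_pos: [561.6, -68.3, 73.7]
tcp_rot: [-171.7, 89.8, 120.0]
ft_force: [-6.1, 8.4, 8.9]
finger_gap: 13.0
```

```bash
cat > look.py <<'E'
import sys
from h import *
from bench import r
def look(n):
    s=r.sense();print(s['time'],s['tool_pos'].round(1),s['tcp_rot'].round(2),'F',s['ft_force'].round(1),'T',s['wrist_torque'].round(2),'gap',s['finger_gap'].round(1),'q6',s['joint_pos'][5].round(1))
    M=Ro.from_euler('xyz',s['tcp_rot'],degrees=True).as_matrix();print('jaw',np.degrees(np.arctan2(M[1,2],M[0,2])))
    if n:
        cam=n.rstrip('0123456789');c=r.calibration(cam);p,d=r.snapshot(cam)
        cv2.imwrite(f"pics/{n}.png",p[:,:,::-1]);np.savez(f"pics/{n}.npz",p=p,d=d,K=[c['fx'],c['fy'],c['cx'],c['cy']],T=c['pose'])
        if cam=='scene':cv2.imwrite(f"pics/{n}z.png",cv2.resize(p[150:260,250:420,::-1],None,fx=4.5,fy=4.5,interpolation=cv2.INTER_CUBIC))
look(sys.argv[1] if len(sys.argv)>1 else None)
E
python3 look.py wrist2
```

```text
Traceback (most recent call last):
  File "look.py", line 11, in <module>
    look(sys.argv[1] if len(sys.argv)>1 else None)
    ~~~~^^^^^^^^^^^^^^^^^^^^^^^^^^^^^^^^^^^^^^^^^^
  File "look.py", line 5, in look
    s=r.sense();print(s['time'],s['tool_pos'].round(1),s['tcp_rot'].round(2),'F',s['ft_force'].round(1),'T',s['wrist_torque'].round(2),'gap',s['finger_gap'].round(1),'q6',s['joint_pos'][5].round(1))
                                                                                                                                             ^^^^^^^^^^^^^^^^^^^^^
AttributeError: 'float' object has no attribute 'round'
```

```bash
sed -i "s/s\['finger_gap'\].round(1)/round(s['finger_gap'],1)/" look.py; python3 look.py wrist2
```

```text
3.6 [561.6 -68.3  73.7] [-171.72   89.84  119.95] F [-6.1  8.4  8.9] T [ 1.17  0.88 -0.07] gap 13.0 q6 56.1
jaw -68.33025810715012
```

View pics/wrist2.png

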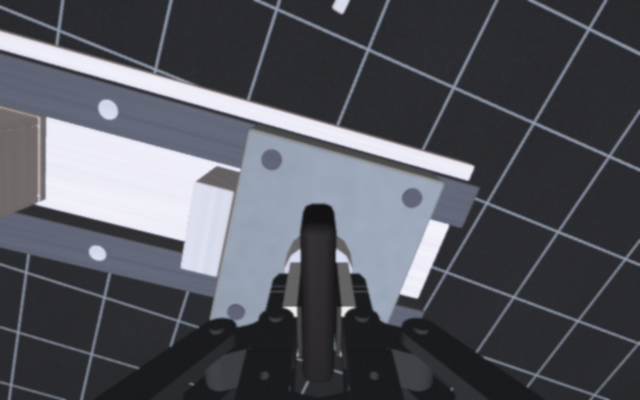

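Emit:
servo_tool([
  [[255,0,0,-0.1,-5,0,0],[255,0,0,-0.1,-13,0,0],[255,0,0,-0.1,-21,0,0],[255,0,0,-0.1,-29,0,0],[255,0,0,-0.1,-37,0,0],[255,0,0,-0.1,-45,0,0],[255,0,0,-0.1,-53,0,0],[255,0,0,-0.1,-61,0,0]],
])

```text
time: 4.45
tool_pos: [561.2, -67.8, 73.7]
tcp_rot: [135.2, 89.9, 128.2]
ft_force: [-7.2, 6.4, 7.6]
finger_gap: 13.1
```

```bash
python3 look.py
```

```text
4.45 [561.2 -67.8  73.7] [135.23  89.87 128.22] F [-7.2  6.4  7.6] T [ 0.92  0.85 -0.08] gap 13.1 q6 -5.2
jaw -7.015018060475956
```

Emit:
servo_tool([
  [[255,0,0,0,-6,0,0],[255,0,0,0,-11,0,0],[255,0,0,0,-14,0,0],[255,0,0,0,-16,0,0],[255,0,0,0,-16,0,0]],
])

```text
time: 4.95
tool_pos: [561.0, -67.8, 73.7]
tcp_rot: [117.7, 89.8, 126.3]
ft_force: [-7.0, 5.7, 9.7]
finger_gap: 12.7
```

```bash
python3 look.py scene1
```

```text
4.95 [561.  -67.8  73.7] [117.7   89.83 126.33] F [-7.   5.7  9.7] T [ 1.05  1.   -1.27] gap 12.7 q6 -20.8
jaw 8.634232366941077
```

View pics/scene1z.png

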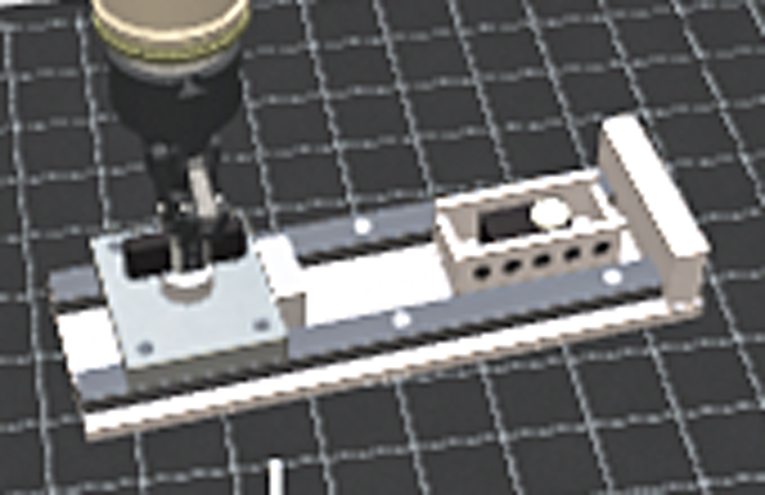

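Emit:
servo_tool([
  [[255,0,0.6,0.03,1.5,0,0],[255,0,1.8,0.08,1.5,0,0],[255,0,3.2,0.14,1.5,0,0],[255,0,4.6,0.2,1.5,0,0],[255,0,6.0,0.26,1.5,0,0],[255,0,7.2,0.32,1.5,0,0],[255,0,8.2,0.36,1.5,0,0],[255,0,8.8,0.39,1.5,0,0]],
])

```text
time: 5.8
tool_pos: [551.8, 17.3, 73.7]
tcp_rot: [-121.4, 89.8, -114.3]
ft_force: [-5.7, -9.6, 5.9]
finger_gap: 12.8
```

```bash
python3 look.py
```

```text
5.8 [551.8  17.3  73.7] [-121.39   89.83 -114.3 ] F [-5.7 -9.6  5.9] T [-1.43  0.73 -0.61] gap 12.8 q6 -10.5
jaw 7.089817620190561
```

Emit:
servo_tool([
  [[255,0,0.4,0.01,0,0,0],[255,0,0.8,0.01,0,0,0],[255,0,1.2,0.02,0,0,0],[255,0,1.6,0.03,0,0,0],[255,0,1.9,0.03,0,0,0],[255,0,2.2,0.04,0,0,0],[255,0,2.2,0.04,0,0,0]],
])

```text
time: 6.5
tool_pos: [549.5, 38.8, 73.7]
tcp_rot: [-125.3, 89.8, -118.3]
ft_force: [-5.0, -8.5, 7.0]
finger_gap: 12.8
```

```bash
python3 look.py scene2; sleep 0
```

```text
6.5 [549.5  38.8  73.7] [-125.34   89.83 -118.26] F [-5.  -8.5  7. ] T [-1.2   0.82 -0.54] gap 12.8 q6 -8.2
jaw 7.0801463790592924
```

View pics/scene2z.png

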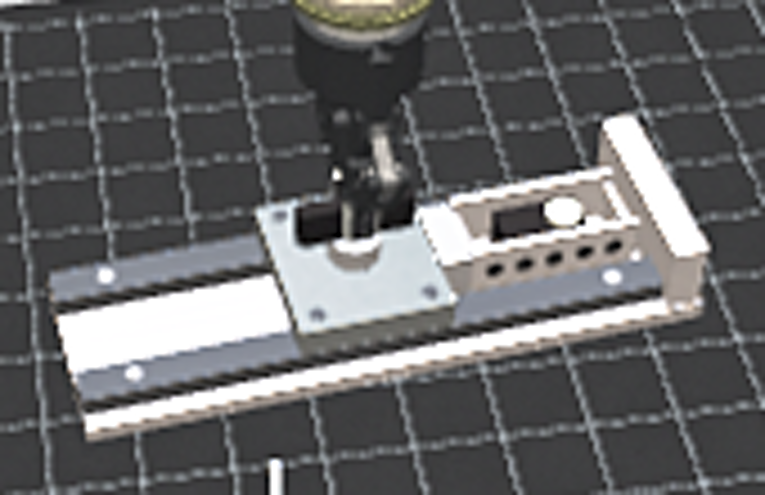

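The nose at about (450,235) in the crop is against the link, and there is still a small gap to the fence. I'll creep forward and watch the force.

Emit:
servo_tool([
  [[255,0,0.2,0,0,0,0],[255,0,0.4,0.01,0,0,0],[255,0,0.5,0.01,0,0,0],[255,0,0.5,0.01,0,0,0]],
])

```text
time: 6.95
tool_pos: [549.0, 43.4, 73.7]
tcp_rot: [-123.1, 89.8, -116.0]
ft_force: [-5.6, -9.6, 7.5]
finger_gap: 13.0
```

```bash
python3 look.py
```

```text
6.95 [549.   43.4  73.7] [-123.1    89.81 -116.03] F [-5.6 -9.6  7.5] T [-1.42  0.87 -0.53] gap 13.0 q6 -7.7
jaw 7.069318487470165
```

Emit:
servo_tool([
  [[255,0,0.1,0,0,0,0],[255,0,0.2,0,0,0,0],[255,0,0.2,0,0,0,0]],
])

```text
time: 7.25
tool_pos: [548.8, 45.3, 73.7]
tcp_rot: [-120.5, 89.8, -113.5]
ft_force: [-4.6, -9.8, 6.6]
finger_gap: 12.9
```

```bash
python3 look.py
```

```text
7.25 [548.8  45.3  73.7] [-120.54   89.81 -113.47] F [-4.6 -9.8  6.6] T [-1.55  0.78 -0.57] gap 12.9 q6 -7.5
jaw 7.065351861313691
```

Emit:
servo_tool([
  [[255,0,0.1,0,0,0,0],[255,0,0.2,0,0,0,0],[255,0,0.2,0,0,0,0]],
])

```text
time: 7.55
tool_pos: [548.6, 47.3, 73.7]
tcp_rot: [-120.8, 89.8, -113.7]
ft_force: [-5.6, -10.0, 6.4]
finger_gap: 13.0
```

```bash
python3 look.py scene3
```

```text
7.55 [548.6  47.3  73.7] [-120.76   89.81 -113.69] F [ -5.6 -10.    6.4] T [-1.45  0.75 -0.57] gap 13.0 q6 -7.3
jaw 7.066877863838131
```

View pics/scene3z.png

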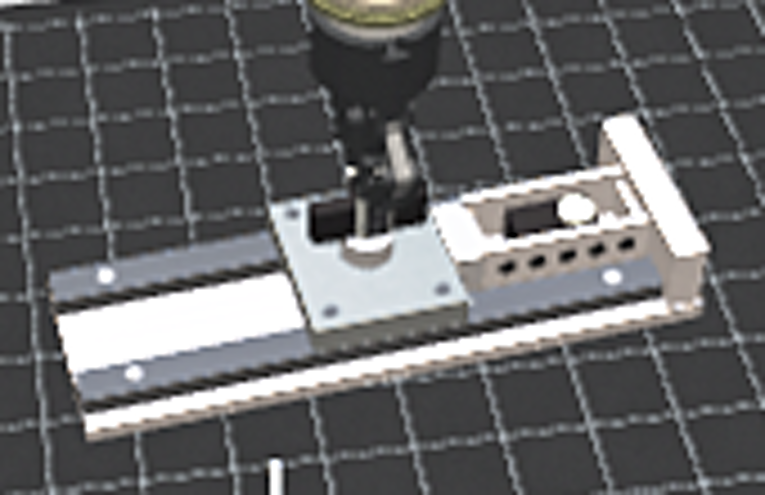

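Emit:
servo_tool([
  [[255,0,0.1,0,0,0,0],[255,0,0.2,0,0,0,0],[255,0,0.2,0,0,0,0]],
])

```text
time: 7.9
tool_pos: [548.5, 47.9, 73.7]
tcp_rot: [-108.0, 89.7, -101.0]
ft_force: [-5.4, -16.8, 5.0]
finger_gap: 12.8
```

Emit:
servo_tool([
  [[255,0,0.1,0,0,0,0],[255,0,0.1,0,0,0,0]],
])

```text
time: 8.1
tool_pos: [548.5, 48.0, 73.7]
tcp_rot: [-103.9, 89.6, -96.8]
ft_force: [-4.2, -20.7, 5.5]
finger_gap: 12.7
```

The carriage has stopped at y = 48 and the force is rising to −21 N, so the link is against the fence. I'll tighten while still pressing.

Emit:
servo_tool([
  [[255,0,0,0,6,0,0],[255,0,0,0,14,0,0],[255,0,0,0,22,0,0],[255,0,0,0,30,0,0]],
])

```text
time: 8.5
tool_pos: [548.7, 47.9, 73.7]
tcp_rot: [-69.3, 89.6, -92.5]
ft_force: [-2.9, -21.3, 4.5]
finger_gap: 12.9
```

```bash
python3 look.py scene4
```

```text
8.5 [548.7  47.9  73.7] [-69.28  89.61 -92.52] F [ -2.9 -21.3   4.5] T [-3.45  0.3   0.19] gap 12.9 q6 23.3
jaw -23.24254759910191
```

View pics/scene4z.png

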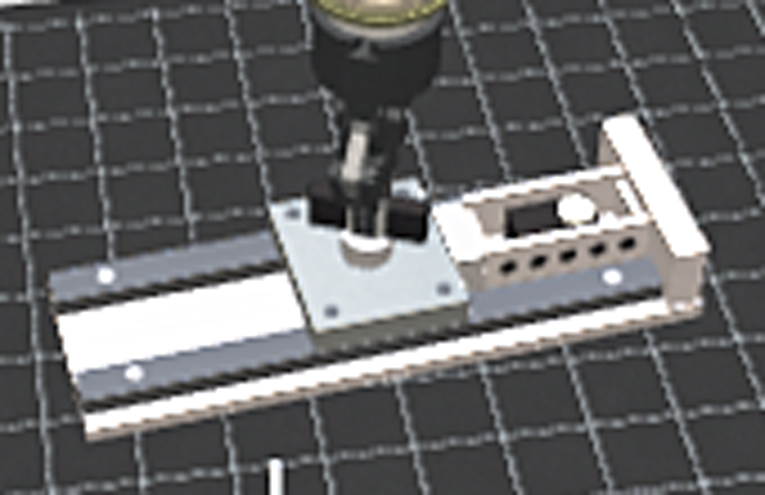

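Emit:
servo_tool([
  [[255,0,0,0,8,0,0],[255,0,0,0,16,0,0],[255,0,0,0,24,0,0],[255,0,0,0,32,0,0],[255,0,0,0,40,0,0],[255,0,0,0,47,0,0],[255,0,0,0,52,0,0],[255,0,0,0,54,0,0]],
])

```text
time: 9.35
tool_pos: [549.0, 47.5, 73.8]
tcp_rot: [-10.5, 89.6, -87.6]
ft_force: [-1.9, -22.7, 2.8]
finger_gap: 12.7
```

```bash
python3 look.py
```

```text
9.35 [549.   47.5  73.8] [-10.47  89.57 -87.58] F [ -1.9 -22.7   2.8] T [-3.8   0.22  0.25] gap 12.7 q6 77.2
jaw -77.10915733580589
```

Emit:
servo_tool([
  [[255,0,0,0,1.5,0,0],[255,0,0,0,3,0,0],[255,0,0,0,3,0,0]],
])

```text
time: 9.65
tool_pos: [549.3, 47.6, 73.8]
tcp_rot: [-3.8, 89.6, -83.7]
ft_force: [-0.0, -21.7, 3.2]
finger_gap: 12.8
```

```bash
python3 look.py
```

```text
9.65 [549.3  47.6  73.8] [ -3.81  89.57 -83.71] F [ -0.  -21.7   3.2] T [-3.57  0.06  1.09] gap 12.8 q6 80.0
jaw -79.89310225191254
```

Emit:
servo_tool([
  [[255,0,0,0.12,-0.7,0,0],[255,0,0,0.25,-1.5,0,0],[255,0,0,0.25,-1.5,0,0]],
])

```text
time: 9.95
tool_pos: [549.3, 47.4, 73.8]
tcp_rot: [-9.3, 89.8, -87.6]
ft_force: [-1.6, -12.0, 4.1]
finger_gap: 13.1
```

```bash
python3 look.py
```

```text
9.95 [549.3  47.4  73.8] [ -9.3   89.79 -87.64] F [ -1.6 -12.    4.1] T [-1.84  0.26  0.53] gap 13.1 q6 78.2
jaw -78.34370918325314
```

Emit:
servo_tool([
  [[255,0,0,0.2,0,0,0],[255,0,0,0.2,0,0,0],[100,0,0,0.2,0,0,0],[100,0,0,0.2,0,0,0],[100,0,0,0.2,0,0,0],[100,0,0,0.2,0,0,0],[100,-1,0,0.2,0,0,0]],
])

```text
time: 10.65
tool_pos: [548.2, 48.1, 82.0]
tcp_rot: [-102.9, 89.8, 178.8]
ft_force: [-0.6, 0.1, -0.2]
finger_gap: 51.9
```

Emit:
servo_tool([
  [[100,-2,0,0,0,0,0],[100,-5,0,0,0,0,0],[100,-9,0,0,0,0,0],[100,-13,0,0,0,0,0],[100,-16,0,0,0,0,0],[100,-16,0,0,0,0,0]],
])

```text
time: 11.25
tool_pos: [552.4, 48.0, 250.5]
tcp_rot: [78.0, 89.4, -0.4]
ft_force: [0.2, -0.6, 0.3]
finger_gap: 51.7
```

```bash
python3 look.py scene5; python3 look.py wrist5;python3 - <<'E'
from h import *
p,d,K,T=load("scene5");C=cloud(d,K,T);z=C[...,2]
m=np.zeros(d.shape,bool);m[165:255,250:420]=1
for a,b in [(57,68),(88,102),(46,54)]:
    k=(m&(z>a)&(z<b)&(d>0)).astype(np.uint8);n,l,s,c=cv2.connectedComponentsWithStats(k)
    for i in range(1,n):
        if s[i,4]>15: print(a,s[i],cv2.minAreaRect(C[l==i][:,:2].astype(np.float32)))
p,d,K,T=load("wrist5");C=cloud(d,K,T);z=C[...,2]
k=((z>90)&(z<104)&(p.max(-1)<70)).astype(np.uint8);n,l,s,c=cv2.connectedComponentsWithStats(k)
for i in range(1,n):
    if s[i,4]>150: print('w',s[i],cv2.minAreaRect(C[l==i][:,:2].astype(np.float32)))
E
```

```text
11.25 [552.4  48.  250.5] [77.99 89.4  -0.35] F [ 0.2 -0.6  0.3] T [ 0.04  0.01 -0.05] gap 51.7 q6 78.0
jaw -78.34987699573361
11.3 [551.3  48.  247.4] [78.55 89.62  0.19] F [-0.7  0.3 -0.9] T [ 0.06 -0.01  0.01] gap 51.9 q6 78.0
jaw -78.35192229391988
57 [384 176  23  33 261] ((530.9785766601562, 232.33949279785156), (136.47706604003906, 28.383512496948242), 4.730294704437256)
57 [325 204   9   5  20] ((561.1650390625, 36.50196075439453), (25.49087905883789, 5.209811687469482), 54.16753005981445)
88 [325 185  14  21 126] ((550.0078735351562, 45.00811767578125), (76.40357208251953, 16.25798225402832), 11.364628791809082)
46 [ 309  189   88   37 1173] ((542.9262084960938, 110.26960754394531), (118.79208374023438, 233.14981079101562), 6.045019626617432)
46 [396 206  11   5  23] ((588.5654907226562, 236.77365112304688), (28.661195755004883, 13.98466968536377), 59.66080093383789)
w [ 311  151   16   83 1074] ((547.8983154296875, 47.699134826660156), (74.94757080078125, 13.028332710266113), 11.958613395690918)
```

View pics/scene5z.png

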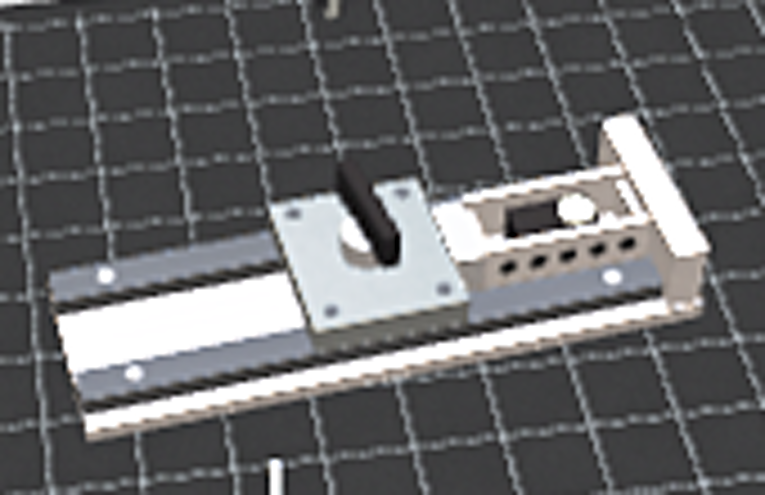

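View pics/wrist5.png

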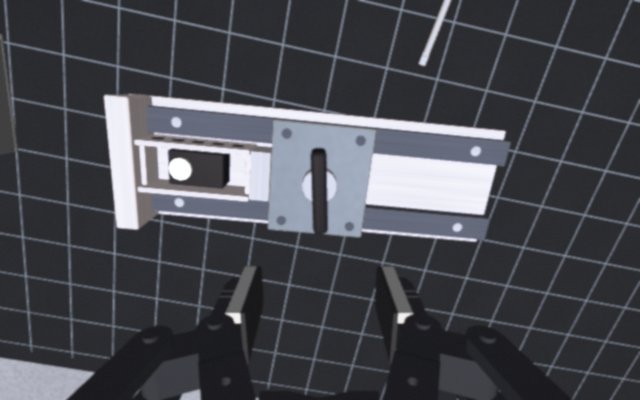

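Run:
```python
from h import *
p,d,K,T=load("wrist5");cv2.imwrite("pics/w5z.png",cv2.resize(p[80:250,95:395,::-1],None,fx=2.6,fy=2.6,interpolation=cv2.INTER_CUBIC))
```

```text
(no output)
```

View pics/w5z.png

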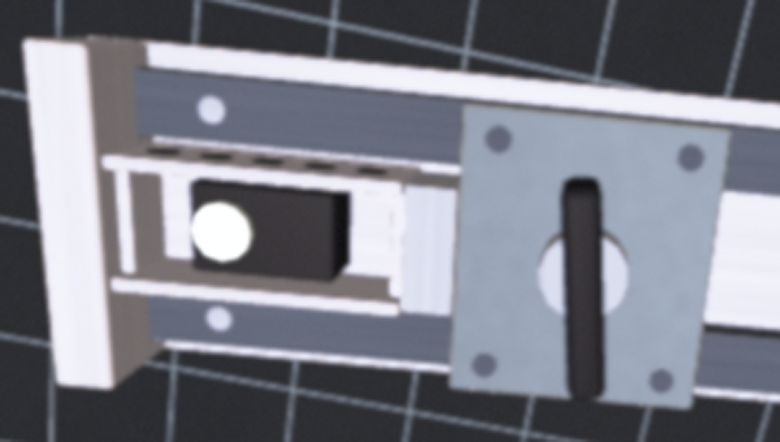

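The enlarged wrist view shows the link's left end (about x = 105–115) at the fence face, the nose (about x = 400–455) touching the link's right end, and the bar nearly square across the rails.

```bash
python3 -c "
from bench import r
print(r.hand_in())"
```

```text
the job is handed in; nothing more can be done
None
```

The job is done and handed in at about 11.3 s of the 43 s allowed.

**What I did**
- I gripped the knob bar and turned it about 75° to the loose stop, where the torque jumped to 1.3 N m.
- I slid the carriage about 116 mm by the knob, until the nose had pushed the link against the fence. Travel stopped there and the force rose from 10 to 21 N.
- I tightened the knob to its end stop (1.1 N m) while still pressing, eased off, opened the gripper and lifted clear.

**Last checks**
- **Knob:** the bar measures about 84–85° from the rails, against 83° at the stop, so it is fully tight within measuring error.
- **Link:** the pictures show it touching both the fence and the nose.
- **Contact:** the wrist reads about 0 N with the gripper clear. The gripper never went near the link or the other objects; I did not measure those objects again at the end.

**Small disagreement:** the travel was about 2 mm more than the 114 mm I estimated, and the scene and wrist cameras differ by 2–3 mm on the knob's position. That is within the calibration error.

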